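# Unlock and advance the length stop of a cutting jig

### The arm

A 6-joint arm with a two-finger parallel gripper is mounted at the origin on the work surface. World frame = base frame: x ahead of the robot, y to its left, z up, the work surface at z = 0. Lengths are in m, angles in rad, forces in N, time in s.
With the tool pointing down it reaches from about 0.35 to 1 m from the base axis. Payload 7.1 kg.
Tool frame: the origin (TCP) lies midway between the tips of the shut fingers; the grasp point (between the pads) lies 19 mm behind it; z points along the fingers, y is the line along which they close (so a half turn about z gives the same grasp; the last joint's range is limited). The gripper opens to 85 mm and grips with 20 to 120 N. Pads are 22 mm wide; open, the fingers measure 114 mm over their backs; the gripper's body (76 mm by 85 mm) begins 54 mm behind the grasp point. The pads swing forward as they close: fully open they stand 13 mm farther back than shut.
Start: joints at [-1.252, 0.423, 1.63, -0, 1.089, -0.019], TCP at [0.207, -0.59, 0.231] pointing down, gripper open.
Joint ranges: [-3, 3], [-0.9, 2.11], [0.09, 2.58], [-1.31, 4.45], [0.11, 2.69], [-2.54, 2.54]. Speed limits (rad/s): [2.39, 2.39, 3.01, 3.14, 3.14, 3.14].

### API

Orientations are given as a 3x3 rotation matrix whose columns are the frame's x, y, z axes.
In Python, from station import get_obs, snapshot, hand_in gives the robot as it stands.
- The arm moves only by the tool arm_command, never from a script. Its argument "plan" is a list of rows, each a list of 7 numbers: the finger opening in m, from 0 to 0.0854, then the shift along the tool's x, y, z in m, then the turn, a rotation vector about the tool's x, y, z in degrees. In form: [[fingers, x, y, z, ax, ay, az], ...]. A call has 1 to 12 rows; each row shifts and turns the commanded pose from where the row before left it, along the tool's axes as they then stand; what a row does not reach is not made up. A row lasts 1/10 s, in which the tool goes at most 50 mm and 8.59 degrees, less where a joint would pass 70% of its speed; a pose out of reach is approached as far as the arm can. A call with a gripper value outside its range is refused whole. The fingers move at their own pace and stop on an object; the grip force is fixed at half the most. Time passes only in rows, so rows that do not move let the fingers close. It gives the time, the measured TCP pose, the force, the opening and the grip force at its end, in the units of the state.
- get_obs(): the state, without advancing time (a new reading comes with each control period).
- snapshot(name): name is "side" or "top" or "wrist"; returns a dict with "pixels" (384x512x3 uint8, blue, green, red), "mtx" (3x3 intrinsics, pixels), "origin" and "orientation" of the camera in the world; the wrist camera has in their place "tool_from_camera" (4x4, takes a point from camera to tool coordinates, whose origin is the TCP and whose axes are the flange's). Camera axes: x right, y down, z forward; pixel columns grow to the right and rows downward; lengths in m; the calibration is good to about 2 mm. The wrist camera is an equidistant fisheye: a pixel r from the principal point sees the ray r / f radians off the axis. A picture is of the moment at which its call begins: read the wrist's pose just before it. There is no depth.
- hand_in(): hands the job in; it is judged then, once.
The state is a dict: "time": time; "joints": joint angles; "joint_vel": joint speeds; "effort": joint torques, N m; "tcp_pos": TCP position; "eef_rot": TCP orientation; "wrist_force": force on the tool from outside, world axes, zero at the start; "moment": the same for the moment, N m; "opening": finger opening in m; "gripper_force": force on a finger pad.
Only numpy, scipy, OpenCV 4.12 (cv2) and the standard library are available. Lean on these libraries where they do the work, as an engineer would, in place of code of your own. Each camera call takes 0.05 s, during which the arm holds its last target. There are 200 camera calls.

### The job

Loosen the knurled steel nut that locks the length stop of the plywood cutting jig: roll a fingertip across its rim, anticlockwise seen from above, stroke after stroke, until it has made two full turns (within a quarter turn). Only then push the freed stop bar by the back of its upright heel, away from the robot, all the way to the end of its travel, and leave it there with the nut still loosened by two turns. Only touch and push: do not take the nut or the heel between the fingers, and leave the glue bottle, the offcut and the screwdriver alone.

Things in the scene. Friction and masses are not known exactly. Their poses are not given: they have to be found in the camera images.
- jig: Plywood bed fixed to the table, 18 mm thick; origin on the table under the nut's axis, x along the stop bar away from the robot, y left, z up. It spans x -165 to 175, y -75 to 75 mm. Wooden rails (top 32 mm, outer faces y = +-41 mm) guide the bar from x -120 to 150 mm; an end block (x 150 to 174 mm, top 48 mm) ends its travel. A fixed 12 mm stud on the nut's axis is 76 mm high.
- nut_rim (a point): Centre of the knurled steel nut, on its upright axis, halfway up its rim: a disc of outer radius 32 mm with 24 rounded ridges 2 mm proud; rim 18 mm tall, 46 to 64 mm above the table when tight, rising 4 mm per turn. Its boss (radius 18 mm) sits in a 5 mm deep pocket on the bar and locks it until 1.25 turns. Within 75 mm of the axis only the stud stands as high as the rim.
- notch (a point): Middle of the dark straight notch, 18 x 5 mm, on the nut's top face, 20 mm from the axis; it goes round with the nut. On the tight nut it points towards the heel (the jig's -x).
- nut (a joint): Turn of the nut in rad, anticlockwise seen from above positive: 0 tight (as at the start), 12.57 two full turns loose, range 0 to 18.85. Light friction (about 0.04 N m, 1.3 N at the rim); it stays where it is left.
- heel (a point): Centre of the heel's flat back face (facing the robot, the jig's -x), 40 mm above the table and, at the start, 125 mm from the nut's axis. The heel is an upright aluminium plate at the near end of the stop bar, 48 mm wide (jig's y), 12 mm thick, top 61 mm above the table. The slotted bar runs from it under the nut.
- bar (a joint): Travel of the stop bar along the jig's +x in m: 0 at the start (locked), 0.060 at the end of its travel, with its nose against the end block. Once unlocked it slides against about 3 N of friction and stays where it is left.
- glue: Bystander, loose: white glue bottle, 60 mm across, 160 mm tall, standing left of the jig; origin at the centre of its underside.
- offcut: Bystander, loose: wooden offcut 110 x 45 x 35 mm lying right of the jig; origin at the centre of its underside.
- screwdriver: Bystander, loose: screwdriver lying left of the jig, nearer the robot.

How it is judged:
On the way, in this order (a step that is already met when the one before it is completed fails the run):
1. the nut is loosened by two full turns (within a quarter turn) while the bar is still in its place (value of joint nut between 10.9956 and 14.1372 rad and value of joint bar below 0.004 m), for 0.2 s.
2. the bar is pushed to the end of its travel (value of joint nut between 10.9956 and 14.1372 rad and value of joint bar above 0.055 m), for 0.2 s.
At the end, for the whole second after the job is handed in: The nut stands at two full turns loose, within a quarter turn (11.0 to 14.14 rad), the bar within 5 mm of the end of its travel (above 55 of 60 mm), both at rest (all of step 2 and velocity of joint nut between -0.05 and 0.05 rad/s and velocity of joint bar between -0.005 and 0.005 m/s); the robot touches nothing.
It fails at once if a bystander is shifted by more than 15 mm or lifted (distance of any of glue, offcut, screwdriver from where it was at the start of the episode above 0.015 m).
It fails at once if the bar is forced before the nut has been loosened by two turns (within a quarter) (value of joint bar above 0.006 m and value of joint nut below 10.9956 rad).
It fails at once if the nut is taken between the fingers (horizontal distance between the grasp point and nut_rim below 0.016 m and contact force between the fingers and nut above 0.5 N).
It fails at once if the heel is taken between the fingers instead of pushed from behind (contact force between the fingers and bar above 0.5 N and distance between the grasp point and heel below 0.045 m and x of the grasp point in the frame of heel between 0.001 and 0.011 m).
It also fails if it takes over 72 s, if anything falls off the work surface, if the arm or the gripper's body presses on something with over 40 N, if the wrist force passes 120 N, or if a joint passes its speed limit or range.

## Working session

There is one attempt and no reset: what is moved stays moved. The work goes in short steps, Python scripts to look and compute and a tool call to move; the robot and the scene stay as the last step left them, time stands still between calls to the robot, and variables do not carry over. Pictures are saved under pics/ and viewed, at most 10 in all, crops included, and the job is handed in when it is done.

Besides the shell and the picture viewer there is one more tool, called after ">>>" as a command line: name --pt "numbers of a row" for each row, then --argument value for the rest. arm_command: Moves the arm, as the interface text tells. Its arguments: {"type":"object","properties":{"plan":{"type":"array"}},"required":["plan"]}

```bash
mkdir -p pics
python3 - <<'E'
from station import *
import cv2,numpy as np
o=get_obs();print(o['time'],o['tcp_pos'],o['eef_rot'],o['opening'])
for n in('top','side'):
    s=snapshot(n);cv2.imwrite(f'pics/{n}0.png',cv2.resize(s['pixels'],(800,600),interpolation=cv2.INTER_CUBIC));print(n,s['mtx'],s['origin'],s['orientation'])
E
```

```text
0.0 [ 0.20697635 -0.58912359  0.23050773] [[ 9.43494725e-01  3.31387136e-01 -5.18769307e-04]
 [ 3.31387542e-01 -9.43493496e-01  1.52300084e-03]
 [ 1.52474215e-05 -1.60885695e-03 -9.99998706e-01]] 0.0854916392036441
top [[486.39400273   0.         260.54778535]
 [  0.         486.39400273 192.03455402]
 [  0.           0.           1.        ]] [0.52476173 0.06145315 1.22977504] [[ 0.01961985 -0.99753247  0.06740952]
 [-0.99977745 -0.02009748 -0.00641461]
 [ 0.00775354 -0.06726866 -0.99770477]]
side [[394.79689632   0.         254.53156633]
 [  0.         394.79689632 187.06030461]
 [  0.           0.           1.        ]] [0.13598764 0.65771029 0.77866843] [[-0.80927238 -0.39396686  0.43573884]
 [-0.58718663  0.56402289 -0.58059456]
 [-0.01703166 -0.72571916 -0.68778021]]
```

View pics/top0.png

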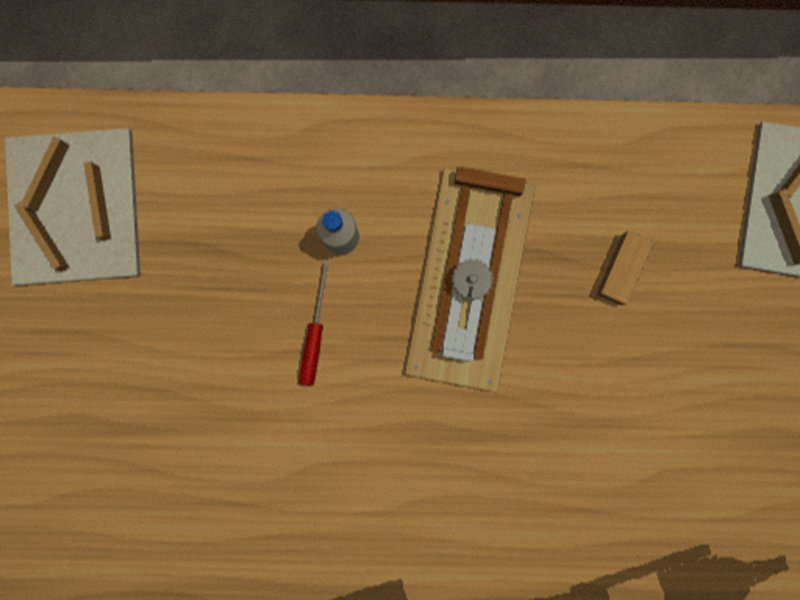

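View pics/side0.png

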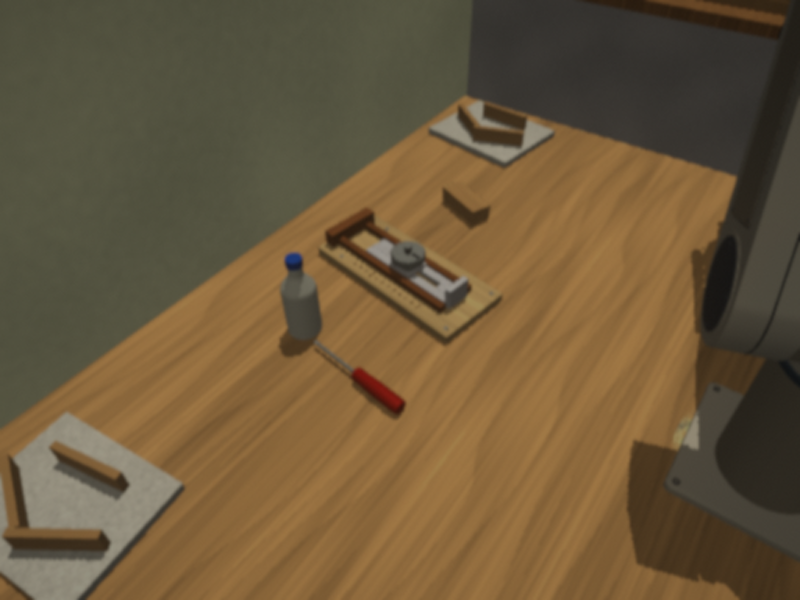

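```bash
cat > h.py <<'E'
import numpy as np,cv2
from scipy.optimize import least_squares
from station import *
def proj(s,P):
    c=(np.atleast_2d(P)-s['origin'])@np.array(s['orientation']); q=c@np.array(s['mtx']).T
    return q[:,:2]/q[:,2:]
def J2W(p,P):
    c,s=np.cos(p[2]),np.sin(p[2]);P=np.atleast_2d(P)
    return np.c_[p[0]+c*P[:,0]-s*P[:,1],p[1]+s*P[:,0]+c*P[:,1],P[:,2]]
def tool_in_jig(p,o):
    d=np.array(o['tcp_pos'][:2])-p[:2];c,s=np.cos(p[2]),np.sin(p[2]);R=np.array(o['eef_rot'])
    return np.r_[c*d[0]+s*d[1],-s*d[0]+c*d[1],o['tcp_pos'][2]],np.degrees(np.arctan2(R[1,0],R[0,0])-p[2])
E
python3 - <<'E'
from h import *
t=snapshot('top');s=snapshot('side')
C=np.array([[.175,.075,.018],[.175,-.075,.018],[-.165,-.075,.018],[-.165,.075,.018],[0,0,.064]])
pt=np.array([[441,168],[533,181],[497,390],[404,375],[472,281]])/1.5625
# side: visible corners near-left(-165,+75)=(447,332)?, near-right(-165,-75)=(499,294), far-left (175,75)=(320,245), nut
Cs=np.array([[-.165,.075,.018],[-.165,-.075,.018],[.175,.075,.018],[0,0,.064]])
ps=np.array([[447,330],[499,294],[320,246],[407,252]])/1.5625
f=lambda p:np.r_[(proj(t,J2W(p,C))-pt).ravel(),(proj(s,J2W(p,Cs))-ps).ravel()]
r=least_squares(f,[.55,-.06,-.1]);print(r.x,np.degrees(r.x[2]));print(f(r.x).reshape(-1,2).round(1))
np.save('jig.npy',r.x)
o=get_obs();print(tool_in_jig(r.x,o))
E
```

```text
[ 0.63952345 -0.04495199 -0.15823316] -9.066092048163163
[[ 0.6 -0.9]
 [ 0.2  1.2]
 [ 0.5  0.7]
 [ 0.5 -0.4]
 [-0.2 -1.9]
 [-0.2  4.1]
 [ 2.4 -1.4]
 [-2.3  0.4]
 [ 0.1 -1.1]]
(array([-0.34127436, -0.6057542 ,  0.23086257]), np.float64(28.420519507660075))
```

>>> arm_command --pt "0 0.042 -0.0264 0 0 0 0" --pt "0 0.042 -0.0264 0 0 0 0" --pt "0 0.042 -0.0264 0 0 0 0" --pt "0 0.042 -0.0264 0 0 0 0" --pt "0 0.042 -0.0264 0 0 0 0" --pt "0 0.042 -0.0264 0 0 0 0" --pt "0 0.042 -0.0264 0 0 0 0" --pt "0 0.042 -0.0264 0 0 0 0" --pt "0 0.042 -0.0264 0 0 0 0" --pt "0 0.042 -0.0264 0 0 0 0" --pt "0 0.042 -0.0264 0 0 0 0" --pt "0 0.042 -0.0264 0 0 0 0"

```text
time: 1.4
tcp_pos: [0.5786, -0.1219, 0.2313]
eef_rot: [[0.943, 0.332, -0.0], [0.332, -0.943, -0.0], [-0.0, 0.0, -1.0]]
wrist_force: [0.7, -0.4, -0.0]
opening: -0.0001
gripper_force: 0.0
```

Run:
```python
from h import *
p=np.load('jig.npy');o=get_obs();print(o['time'],o['tcp_pos'],tool_in_jig(p,o),np.array(o['joints']).round(2),o['opening'],o['joint_vel'])
s=snapshot('wrist');cv2.imwrite('pics/w1.png',cv2.resize(s['pixels'],(800,600)));print(s['mtx'],s['tool_from_camera'])
```

```text
1.4 [ 0.57861119 -0.12185559  0.231316  ] (array([-0.04803331, -0.08554103,  0.231316  ]), np.float64(28.430208896086118)) [-0.23  0.37  1.71 -0.    1.06  1.01] -7.095338613426613e-05 [ 0.77963579  0.30275271 -0.46162017 -0.00291324  0.15124871  0.77629606]
[[297.31863964   0.         250.80527791]
 [  0.         297.31863964 188.80835178]
 [  0.           0.           1.        ]] [[-2.80214891e-04 -9.61317347e-01 -2.75443060e-01  7.00561111e-02]
 [ 9.99999273e-01 -5.92300819e-04  1.04985170e-03 -4.48769017e-04]
 [-1.17238580e-03 -2.75442566e-01  9.61316815e-01 -1.41805165e-01]
 [ 0.00000000e+00  0.00000000e+00  0.00000000e+00  1.00000000e+00]]
```

View pics/w1.png

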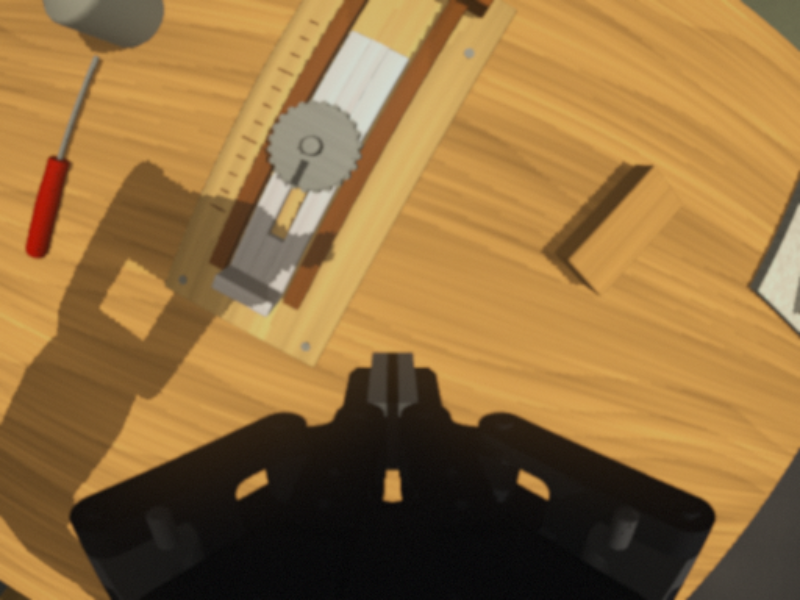

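>>> arm_command --pt "0 0 0 0 0 0 7.1" --pt "0 0 0 0 0 0 7.1" --pt "0 0 0 0 0 0 7.1" --pt "0 0 0 0 0 0 7.1" --pt "0 0 0 0 0 0 0" --pt "0 0 0 0 0 0 0"

```text
time: 2.05
tcp_pos: [0.5776, -0.1237, 0.2312]
eef_rot: [[0.988, -0.154, -0.0], [-0.154, -0.988, 0.0], [-0.0, 0.0, -1.0]]
wrist_force: [-0.5, 0.1, -0.4]
opening: 0.0004
gripper_force: 0.0
```

```bash
cat >> h.py <<'E'
def wproj(s,o,Pw):
    T=np.array(s['tool_from_camera']);R=np.array(o['eef_rot'])
    q=(np.atleast_2d(Pw)-o['tcp_pos'])@R; c=(q-T[:3,3])@T[:3,:3]
    th=np.arctan2(np.hypot(c[:,0],c[:,1]),c[:,2]);ph=np.arctan2(c[:,1],c[:,0]);K=np.array(s['mtx'])
    return np.c_[K[0,2]+K[0,0]*th*np.cos(ph),K[1,2]+K[1,1]*th*np.sin(ph)]
def wray(s,o,uv,z):
    "pixel -> world point at height z"
    T=np.array(s['tool_from_camera']);R=np.array(o['eef_rot']);K=np.array(s['mtx'])
    d=(np.array(uv,float)-K[:2,2])/K[0,0];r=np.hypot(*d)
    v=R@T[:3,:3]@np.r_[d/r*np.sin(r),np.cos(r)];c=R@T[:3,3]+o['tcp_pos']
    return c+v*(z-c[2])/v[2]
E
python3 - <<'E'
from h import *
p=np.load('jig.npy');o=get_obs();print(o['time'],o['tcp_pos'],tool_in_jig(p,o),np.array(o['joint_vel']).round(3))
s=snapshot('wrist');im=s['pixels']
a=np.linspace(0,2*np.pi,60)
pr=wproj(s,o,J2W(p,np.c_[.033*np.cos(a),.033*np.sin(a),a*0+.064]))
pl=wproj(s,o,J2W(p,[[-.165,.075,.018],[-.165,-.075,.018],[.175,-.075,.018],[.175,.075,.018]]))
b=cv2.resize(im,(1024,768),interpolation=cv2.INTER_CUBIC)
cv2.polylines(b,[(pr*2).astype(int)],True,(0,0,255),1);cv2.polylines(b,[(pl*2).astype(int)],True,(0,255,0),1)
cv2.imwrite('pics/w2.png',b[:600,100:900])
E
```

```text
2.05 [ 0.57756765 -0.12374701  0.23120161] (array([-0.04876578, -0.08757326,  0.23120161]), np.float64(0.20908433188463962)) [-0.001 -0.     0.001  0.    -0.001  0.001]
```

View pics/w2.png

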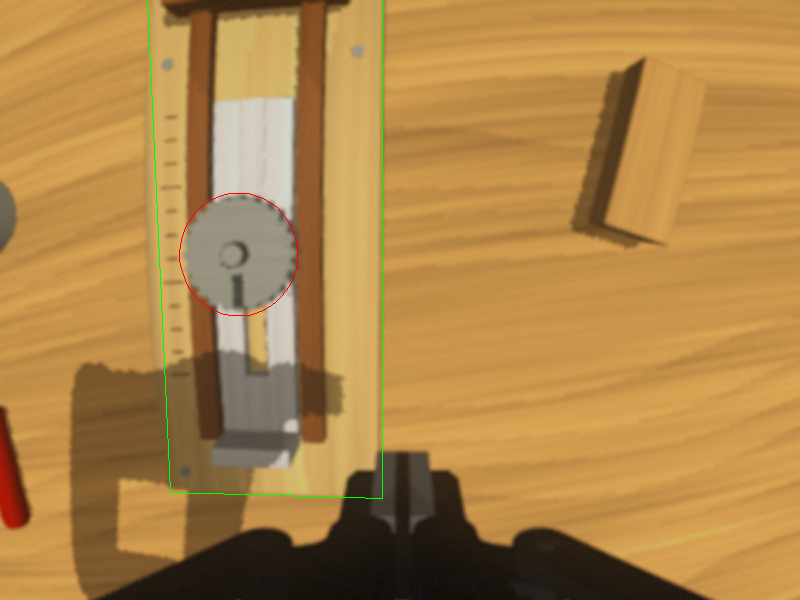

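>>> arm_command --pt "0 -0.008 -0.043 0 0 0 0" --pt "0 -0.008 -0.043 0 0 0 0" --pt "0 0 0 0.045 0 0 0" --pt "0 0 0 0.045 0 0 0" --pt "0 0 0 0.045 0 0 0" --pt "0 0 0 0.03 0 0 0" --pt "0 0 0 0.017 0 0 0" --pt "0 0 0 0 0 0 0" --pt "0 0 0 0 0 0 0"

```text
time: 3.0
tcp_pos: [0.5756, -0.0364, 0.0495]
eef_rot: [[0.988, -0.156, -0.0], [-0.156, -0.988, 0.0], [-0.0, 0.0, -1.0]]
wrist_force: [0.4, 0.3, 0.6]
opening: 0.0
gripper_force: 0.0
```

Run:
```python
from h import *
p=np.load('jig.npy');p[:2]+=[-.00022,-.00138];np.save('jig.npy',p)
o=get_obs();print(o['time'],o['tcp_pos'],tool_in_jig(p,o),np.array(o['wrist_force']).round(1),np.array(o['joints']).round(2))
s=snapshot('wrist');im=s['pixels']
a=np.linspace(0,2*np.pi,60)
pr=wproj(s,o,J2W(p,np.c_[.032*np.cos(a),.032*np.sin(a),a*0+.064]))
b=cv2.resize(im,(1024,768),interpolation=cv2.INTER_CUBIC)
cv2.polylines(b,[(pr*2).astype(int)],True,(0,0,255),1)
cv2.imwrite('pics/w3.png',b[:600,100:900])
```

```text
3.0 [ 0.57561556 -0.03635495  0.04952525] (array([-0.06446438, -0.00018314,  0.04952525]), np.float64(0.08490363567688679)) [0.4 0.3 0.6] [-0.08  0.62  1.83  0.    0.7   1.64]
```

View pics/w3.png

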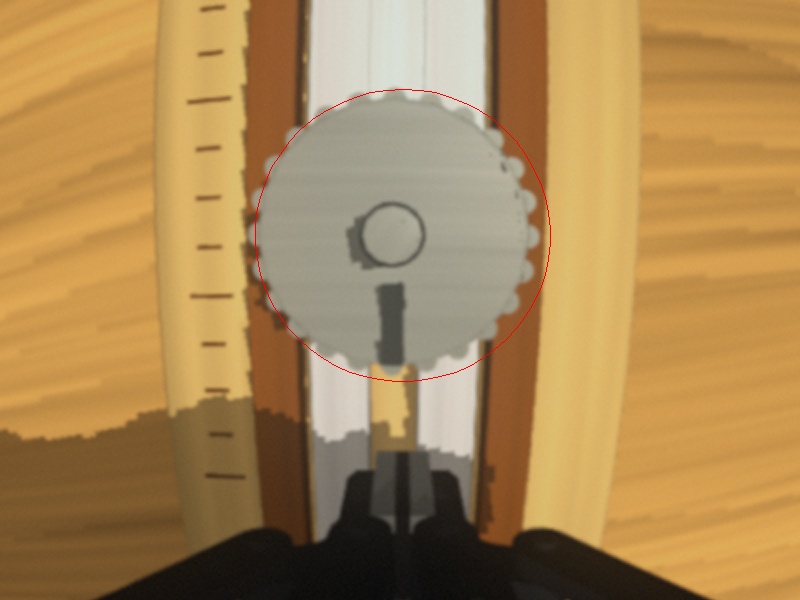

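>>> arm_command --pt "0 0.009 -0.0019 0 0 0 0" --pt "0 0.009 0 0 0 0 0" --pt "0 0.001 0 0 0 0 0" --pt "0 0 0 0 0 0 0" --pt "0 0 0 0 0 0 0"

```text
time: 3.55
tcp_pos: [0.5943, -0.0374, 0.0494]
eef_rot: [[0.988, -0.157, -0.0], [-0.157, -0.988, 0.0], [-0.0, 0.0, -1.0]]
wrist_force: [0.6, 0.2, -0.4]
opening: -0.0001
gripper_force: 0.0
```

>>> arm_command --pt "0 0.001 0 0 0 0 0" --pt "0 0 0 0 0 0 0"

```text
time: 3.75
tcp_pos: [0.5953, -0.0376, 0.0493]
eef_rot: [[0.988, -0.157, -0.0], [-0.157, -0.988, 0.0], [-0.0, 0.0, -1.0]]
wrist_force: [-0.3, 0.1, 1.2]
opening: -0.0001
gripper_force: 0.0
```

>>> arm_command --pt "0 0.001 0 0 0 0 0" --pt "0 0 0 0 0 0 0"

```text
time: 3.95
tcp_pos: [0.5965, -0.0377, 0.0493]
eef_rot: [[0.988, -0.157, 0.0], [-0.157, -0.988, -0.0], [0.0, 0.0, -1.0]]
wrist_force: [0.2, 0.6, 0.8]
opening: 0.0001
gripper_force: 0.0
```

>>> arm_command --pt "0 0.001 0 0 0 0 0" --pt "0 0 0 0 0 0 0"

```text
time: 4.15
tcp_pos: [0.5976, -0.0379, 0.0493]
eef_rot: [[0.988, -0.157, 0.0], [-0.157, -0.988, -0.0], [0.0, 0.0, -1.0]]
wrist_force: [0.7, -0.4, -0.7]
opening: -0.0001
gripper_force: 0.0
```

>>> arm_command --pt "0 0.001 0 0 0 0 0" --pt "0 0 0 0 0 0 0"

```text
time: 4.35
tcp_pos: [0.5982, -0.038, 0.0493]
eef_rot: [[0.988, -0.157, -0.001], [-0.157, -0.988, 0.0], [-0.001, 0.0, -1.0]]
wrist_force: [-0.7, 0.6, -0.0]
opening: 0.0003
gripper_force: 0.4
```

>>> arm_command --pt "0 0.001 0 0 0 0 0" --pt "0 0 0 0 0 0 0"

```text
time: 4.55
tcp_pos: [0.5985, -0.0381, 0.0492]
eef_rot: [[0.988, -0.157, -0.002], [-0.157, -0.988, 0.0], [-0.002, 0.0, -1.0]]
wrist_force: [-4.7, 0.9, 3.0]
opening: 0.0005
gripper_force: 2.3
```

>>> arm_command --pt "0 0.001 0 0 0 0 0" --pt "0 0 0 0 0 0 0"

```text
time: 4.75
tcp_pos: [0.5986, -0.0381, 0.0491]
eef_rot: [[0.988, -0.157, -0.004], [-0.157, -0.988, 0.0], [-0.004, 0.0, -1.0]]
wrist_force: [-7.6, 0.3, 5.0]
opening: -0.0001
gripper_force: 3.8
```

>>> arm_command --pt "0 0.00045 0.00606 0 0 0 -8.5" --pt "0 0.00045 0.00606 0 0 0 -8.5" --pt "0 0.00045 0.00606 0 0 0 -8.5" --pt "0 0.00045 0.00606 0 0 0 -8.5" --pt "0 0.00045 0.00606 0 0 0 -8.5" --pt "0 0.00045 0.00606 0 0 0 -8.5" --pt "0 0 0 0 0 0 0"

```text
time: 5.45
tcp_pos: [0.6095, -0.0735, 0.0492]
eef_rot: [[0.741, 0.672, -0.002], [0.672, -0.741, -0.001], [-0.002, -0.001, -1.0]]
wrist_force: [-6.6, -5.4, 3.7]
opening: -0.0002
gripper_force: 3.8
```

```bash
cat >> h.py <<'E'
def look(name,fn=None):
    o=get_obs();p=np.load('jig.npy');s=snapshot('wrist')
    t,h=tool_in_jig(p,o);R=np.array(o['eef_rot'])
    print('t',round(o['time'],2),'tool jig',t.round(4),'head',round(h,1),'F tool',(R.T@o['wrist_force']).round(1),'q',np.array(o['joints']).round(2))
    return o,s
E
python3 - <<'E'
from h import *
p=np.load('jig.npy');c,s_=np.cos(p[2]),np.sin(p[2])
p[:2]+=[c*.0006-s_*.0017,s_*.0006+c*.0017];np.save('jig.npy',p);print(p)
o,s=look('x')
b=cv2.resize(s['pixels'],(1024,768),interpolation=cv2.INTER_CUBIC)
cv2.imwrite('pics/w4.png',b[:600,100:900])
E
```

```text
[ 0.64016383 -0.04474777 -0.15823316]
t 5.45 tool jig [-0.0258 -0.0332  0.0492] head 51.3 F tool [-8.5 -0.4 -3.6] q [-0.14  0.65  1.74 -0.    0.75  0.7 ]
```

View pics/w4.png

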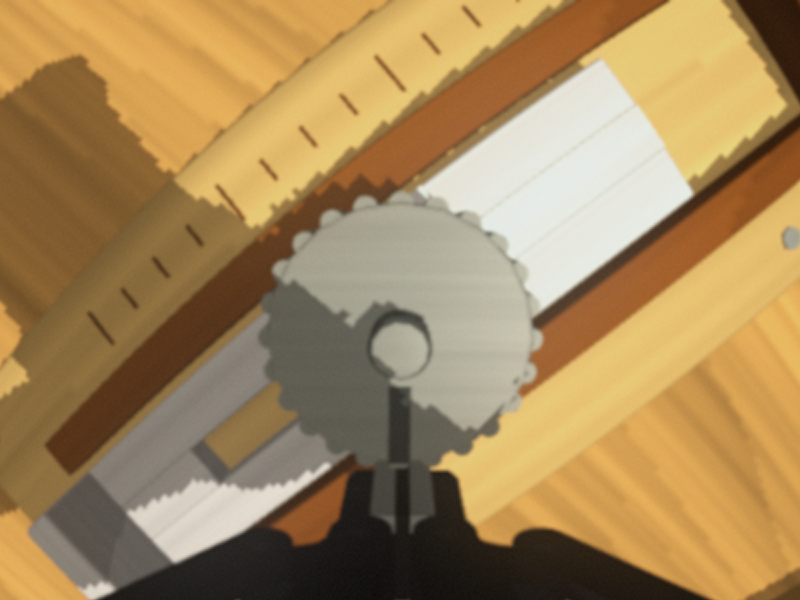

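>>> arm_command --pt "0 0.00045 0.00606 0 0 0 -8.5" --pt "0 0.00045 0.00606 0 0 0 -8.5" --pt "0 0.00045 0.00606 0 0 0 -8.5" --pt "0 0.00045 0.00606 0 0 0 -8.5" --pt "0 0.00045 0.00606 0 0 0 -8.5" --pt "0 0.00045 0.00606 0 0 0 -8.5" --pt "0 0.00045 0.00606 0 0 0 -8.5" --pt "0 0.00045 0.00606 0 0 0 -8.5" --pt "0 0.00045 0.00606 0 0 0 -8.5"

```text
time: 6.4
tcp_pos: [0.6615, -0.0818, 0.0496]
eef_rot: [[-0.482, 0.876, 0.002], [0.876, 0.482, -0.001], [-0.002, 0.001, -1.0]]
wrist_force: [-0.2, -0.8, -0.2]
opening: -0.0
gripper_force: 0.6
```

```bash
python3 -c "
from h import *
look('x')"
```

```text
t 6.4 tool jig [ 0.0269 -0.0332  0.0496] head 127.9 F tool [-0.6 -0.6  0.2] q [-0.14  0.71  1.62 -0.    0.81 -0.64]
```

>>> arm_command --pt "0 0.001 0 0 0 0 0" --pt "0 0.001 0 0 0 0 0" --pt "0 0 0 0 0 0 0"

```text
time: 6.75
tcp_pos: [0.6619, -0.0809, 0.05]
eef_rot: [[-0.473, 0.881, 0.006], [0.881, 0.473, -0.003], [-0.005, 0.004, -1.0]]
wrist_force: [6.1, -7.6, -3.5]
opening: 0.0001
gripper_force: 5.0
```

```bash
cat >> h.py <<'E'
def notch(o,s,turns):
    "angle of the notch from its tight place, deg ccw, by darkest radial line on the nut's top"
    p=np.load('jig.npy');g=cv2.cvtColor(s['pixels'],cv2.COLOR_BGR2GRAY).astype(np.float32)
    a=np.radians(np.arange(0,360,1.));r=np.arange(14,27)*1e-3;A,Rr=np.meshgrid(a,r,indexing='ij')
    P=np.c_[(Rr*np.cos(A)).ravel(),(Rr*np.sin(A)).ravel(),np.full(A.size,.064+.004*turns)]
    q=wproj(s,o,J2W(p,P)).astype(np.float32).reshape(A.shape+(2,))
    v=cv2.remap(g,q[...,0].copy(),q[...,1].copy(),cv2.INTER_LINEAR,borderMode=cv2.BORDER_CONSTANT,borderValue=255).mean(1)
    v=np.convolve(np.r_[v[-4:],v,v[:4]],np.ones(9)/9,'valid');k=v.argmin()
    print('notch',(k-180)%360,'dark',v[k].round(),'median',np.median(v).round(),'next',np.delete(np.roll(v,-k),np.r_[0:25,335:360]).min().round())
E
python3 -c "
from h import *
o,s=look('x');notch(o,s,.35)"
```

```text
t 6.75 tool jig [ 0.0272 -0.0323  0.05  ] head 127.3 F tool [-9.6  1.7  3.5] q [-0.14  0.71  1.62 -0.    0.81 -0.63]
notch 122 dark 50.0 median 97.0 next 94.0
```

>>> arm_command --pt "0 0.0006 0.00606 0 0 0 -8.5" --pt "0 0.0006 0.00606 0 0 0 -8.5" --pt "0 0.0006 0.00606 0 0 0 -8.5" --pt "0 0.0006 0.00606 0 0 0 -8.5" --pt "0 0.0006 0.00606 0 0 0 -8.5" --pt "0 0.0006 0.00606 0 0 0 -8.5" --pt "0 0.0006 0.00606 0 0 0 -8.5" --pt "0 0.0006 0.00606 0 0 0 -8.5" --pt "0 0 0 0 0 0 0"

```text
time: 7.7
tcp_pos: [0.6825, -0.0374, 0.0506]
eef_rot: [[-0.994, -0.113, 0.007], [-0.113, 0.994, -0.0], [-0.006, -0.001, -1.0]]
wrist_force: [5.3, 1.1, 0.8]
opening: -0.0003
gripper_force: 2.9
```

```bash
python3 -c "
from h import *
o,s=look('x');notch(o,s,.5)"
```

```text
t 7.7 tool jig [0.0407 0.014  0.0506] head -164.5 F tool [-5.4  0.5 -0.8] q [-0.07  0.72  1.58  0.    0.83 -1.76]
notch 192 dark 77.0 median 163.0 next 126.0
```

>>> arm_command --pt "0 -0.015 0 0 0 0 0" --pt "0 0.0006 -0.0083 0 0 0 8.5" --pt "0 0.0006 -0.0083 0 0 0 8.5" --pt "0 0.0006 -0.0083 0 0 0 8.5" --pt "0 0.0006 -0.0083 0 0 0 8.5" --pt "0 0.0006 -0.0083 0 0 0 8.5" --pt "0 0.0006 -0.0083 0 0 0 8.5" --pt "0 0.0006 -0.0083 0 0 0 8.5" --pt "0 0.0006 -0.0083 0 0 0 8.5" --pt "0 0.0006 -0.0083 0 0 0 8.5" --pt "0 0.0006 -0.0083 0 0 0 8.5" --pt "0 0.0006 -0.0083 0 0 0 8.5"

```text
time: 8.95
tcp_pos: [0.6415, -0.0988, 0.0493]
eef_rot: [[-0.041, 0.999, 0.001], [0.999, 0.041, 0.0], [0.0, 0.001, -1.0]]
wrist_force: [0.3, -0.4, 0.4]
opening: -0.0002
gripper_force: 0.0
```

>>> arm_command --pt "0 0.0006 -0.0083 0 0 0 8.5" --pt "0 0.0006 -0.0083 0 0 0 8.5" --pt "0 0.0006 -0.0083 0 0 0 8.5" --pt "0 0.0006 -0.0083 0 0 0 8.5" --pt "0 0.0006 -0.0083 0 0 0 8.5" --pt "0 0.0006 -0.0083 0 0 0 8.5" --pt "0 0.0006 -0.0083 0 0 0 8.5" --pt "0 0.0006 -0.0083 0 0 0 8.5" --pt "0 0.0006 -0.0083 0 0 0 8.5" --pt "0 0.0006 -0.0083 0 0 0 8.5" --pt "0 0.0006 -0.0083 0 0 0 8.5" --pt "0 0 0 0 0 0 0"

```text
time: 10.15
tcp_pos: [0.5825, -0.0413, 0.0493]
eef_rot: [[1.0, -0.014, 0.0], [-0.014, -1.0, 0.0], [0.0, -0.0, -1.0]]
wrist_force: [0.8, 0.3, -0.9]
opening: 0.0003
gripper_force: 0.0
```

```bash
python3 -c "
from h import *
o,s=look('x');notch(o,s,.5)"
```

```text
t 10.15 tool jig [-0.0574 -0.0057  0.0493] head 8.3 F tool [ 0.8 -0.3  0.9] q [-0.09  0.62  1.81  0.    0.71  1.49]
notch 192 dark 85.0 median 156.0 next 150.0
```

>>> arm_command --pt "0 0.009 0.0026 0 0 0 0" --pt "0 0.006 0 0 0 0 0" --pt "0 0.003 0 0 0 0 0" --pt "0 0 0 0 0 0 0" --pt "0 0.00044 0.00587 0 0 0 -8.5" --pt "0 0.00044 0.00587 0 0 0 -8.5" --pt "0 0.00044 0.00587 0 0 0 -8.5" --pt "0 0.00044 0.00587 0 0 0 -8.5" --pt "0 0.00044 0.00587 0 0 0 -8.5" --pt "0 0.00044 0.00587 0 0 0 -8.5" --pt "0 0.00044 0.00587 0 0 0 -8.5" --pt "0 0.00044 0.00587 0 0 0 -8.5"

```text
time: 11.4
tcp_pos: [0.6245, -0.0839, 0.0494]
eef_rot: [[0.377, 0.926, -0.002], [0.926, -0.377, -0.001], [-0.002, -0.002, -1.0]]
wrist_force: [-5.4, -6.1, 4.6]
opening: 0.0
gripper_force: 3.8
```

```bash
python3 -c "
from h import *
o,s=look('x');notch(o,s,.7)"
```

```text
t 11.4 tool jig [-0.0093 -0.0411  0.0494] head 76.9 F tool [-7.7 -2.7 -4.6] q [-0.15  0.67  1.7  -0.    0.77  0.24]
notch 257 dark 60.0 median 97.0 next 94.0
```

>>> arm_command --pt "0 0.0006 0.0059 0 0 0 -8.5" --pt "0 0.0006 0.0059 0 0 0 -8.5" --pt "0 0.0006 0.0059 0 0 0 -8.5" --pt "0 0.0006 0.0059 0 0 0 -8.5" --pt "0 0.0006 0.0059 0 0 0 -8.5" --pt "0 0.0006 0.0059 0 0 0 -8.5" --pt "0 0.0006 0.0059 0 0 0 -8.5" --pt "0 0 0 0 0 0 0"

```text
time: 12.25
tcp_pos: [0.6675, -0.0776, 0.0502]
eef_rot: [[-0.605, 0.796, 0.005], [0.796, 0.605, -0.002], [-0.005, 0.003, -1.0]]
wrist_force: [4.7, -4.6, 2.1]
opening: 0.0
gripper_force: 3.4
```

```bash
python3 -c "
from h import *
o,s=look('x');notch(o,s,.85)"
```

```text
t 12.25 tool jig [ 0.0322 -0.0281  0.0502] head 136.3 F tool [-6.5  0.9 -2.1] q [-0.13  0.71  1.61 -0.    0.82 -0.78]
notch 316 dark 49.0 median 97.0 next 95.0
```

Good; finish this stroke, return, and start the next.

>>> arm_command --pt "0 0.001 0.0059 0 0 0 -8.5" --pt "0 0.0008 0.0059 0 0 0 -8.5" --pt "0 0.0006 0.0059 0 0 0 -8.5" --pt "0 0.0006 0.0059 0 0 0 -8.5" --pt "0 0.0006 0.0059 0 0 0 -8.5" --pt "0 0.0006 0.0059 0 0 0 -8.5" --pt "0 0.0006 0.0059 0 0 0 -8.5" --pt "0 0 0 0 0 0 0" --pt "0 -0.009 0 0 0 0 0" --pt "0 -0.008 0 0 0 0 0" --pt "0 0 0 0 0 0 0"

```text
time: 13.4
tcp_pos: [0.6969, -0.0368, 0.0491]
eef_rot: [[-0.994, -0.112, 0.001], [-0.112, 0.994, -0.0], [-0.001, -0.0, -1.0]]
wrist_force: [-0.9, -0.8, -0.0]
opening: 0.0001
gripper_force: 0.0
```

```bash
python3 -c "
from h import *
o,s=look('x');notch(o,s,1)"
```

```text
t 13.4 tool jig [0.0548 0.0168 0.0491] head -164.5 F tool [ 1.  -0.7  0. ] q [-0.07  0.75  1.54  0.    0.86 -1.75]
notch 16 dark 86.0 median 164.0 next 159.0
```

>>> arm_command --pt "0 0.0006 -0.0083 0 0 0 8.5" --pt "0 0.0006 -0.0083 0 0 0 8.5" --pt "0 0.0006 -0.0083 0 0 0 8.5" --pt "0 0.0006 -0.0083 0 0 0 8.5" --pt "0 0.0006 -0.0083 0 0 0 8.5" --pt "0 0.0006 -0.0083 0 0 0 8.5" --pt "0 0.0006 -0.0083 0 0 0 8.5" --pt "0 0.0006 -0.0083 0 0 0 8.5" --pt "0 0.0006 -0.0083 0 0 0 8.5" --pt "0 0.0006 -0.0083 0 0 0 8.5" --pt "0 0.0006 -0.0083 0 0 0 8.5" --pt "0 0.0006 -0.0083 0 0 0 8.5"

```text
time: 14.65
tcp_pos: [0.6336, -0.0992, 0.049]
eef_rot: [[0.103, 0.995, -0.001], [0.995, -0.103, 0.0], [0.0, -0.001, -1.0]]
wrist_force: [0.2, 1.0, 0.5]
opening: 0.0
gripper_force: 0.0
```

>>> arm_command --pt "0 0.0006 -0.0083 0 0 0 8.5" --pt "0 0.0006 -0.0083 0 0 0 8.5" --pt "0 0.0006 -0.0083 0 0 0 8.5" --pt "0 0.0006 -0.0083 0 0 0 8.5" --pt "0 0.0006 -0.0083 0 0 0 8.5" --pt "0 0.0006 -0.0083 0 0 0 8.5" --pt "0 0.0006 -0.0083 0 0 0 8.5" --pt "0 0.0006 -0.0083 0 0 0 8.5" --pt "0 0.0006 -0.0083 0 0 0 8.5" --pt "0 0.0006 -0.0083 0 0 0 8.5" --pt "0 0 0 0 0 0 0"

```text
time: 15.75
tcp_pos: [0.5831, -0.042, 0.0491]
eef_rot: [[1.0, -0.01, -0.001], [-0.01, -1.0, 0.0], [-0.001, -0.0, -1.0]]
wrist_force: [-0.5, 0.6, 0.4]
opening: -0.0
gripper_force: 0.0
```

```bash
python3 -c "
from h import *
o,s=look('x');notch(o,s,1)"
```

```text
t 15.75 tool jig [-0.0568 -0.0063  0.0491] head 8.5 F tool [-0.5 -0.6 -0.4] q [-0.09  0.62  1.81  0.    0.71  1.49]
notch 15 dark 75.0 median 156.0 next 151.0
```

>>> arm_command --pt "0 0.009 0.0022 -0.003 0 0 0" --pt "0 0.006 0 0 0 0 0" --pt "0 0.0025 0 0 0 0 0" --pt "0 0 0 0 0 0 0" --pt "0 0.00044 0.00587 0 0 0 -8.5" --pt "0 0.00044 0.00587 0 0 0 -8.5" --pt "0 0.00044 0.00587 0 0 0 -8.5" --pt "0 0.00044 0.00587 0 0 0 -8.5" --pt "0 0.00044 0.00587 0 0 0 -8.5" --pt "0 0.00044 0.00587 0 0 0 -8.5" --pt "0 0.00044 0.00587 0 0 0 -8.5" --pt "0 0.00044 0.00587 0 0 0 -8.5"

```text
time: 17.0
tcp_pos: [0.6253, -0.0841, 0.0526]
eef_rot: [[0.376, 0.926, -0.002], [0.926, -0.376, -0.001], [-0.002, -0.001, -1.0]]
wrist_force: [-4.2, -6.4, 4.2]
opening: 0.0001
gripper_force: 3.4
```

>>> arm_command --pt "0 0.0006 0.0059 0 0 0 -8.5" --pt "0 0.0006 0.0059 0 0 0 -8.5" --pt "0 0.0006 0.0059 0 0 0 -8.5" --pt "0 0.0006 0.0059 0 0 0 -8.5" --pt "0 0.0006 0.0059 0 0 0 -8.5" --pt "0 0.0006 0.0059 0 0 0 -8.5" --pt "0 0.0006 0.0059 0 0 0 -8.5" --pt "0 0 0 0 0 0 0"

```text
time: 17.8
tcp_pos: [0.6676, -0.0773, 0.0533]
eef_rot: [[-0.603, 0.797, 0.004], [0.797, 0.603, -0.001], [-0.004, 0.003, -1.0]]
wrist_force: [4.5, -5.5, 2.8]
opening: 0.0004
gripper_force: 3.3
```

```bash
python3 -c "
from h import *
o,s=look('x');notch(o,s,1.4)"
```

```text
t 17.8 tool jig [ 0.0322 -0.0278  0.0533] head 136.2 F tool [-7.2  0.3 -2.8] q [-0.13  0.71  1.61 -0.    0.82 -0.78]
notch 147 dark 50.0 median 98.0 next 94.0
```

>>> arm_command --pt "0 0.001 0.0059 0 0 0 -8.5" --pt "0 0.0008 0.0059 0 0 0 -8.5" --pt "0 0.0006 0.0059 0 0 0 -8.5" --pt "0 0.0006 0.0059 0 0 0 -8.5" --pt "0 0.0006 0.0059 0 0 0 -8.5" --pt "0 0.0006 0.0059 0 0 0 -8.5" --pt "0 0.0006 0.0059 0 0 0 -8.5" --pt "0 0 0 0 0 0 0" --pt "0 -0.009 0 0 0 0 0" --pt "0 -0.008 0 0 0 0 0" --pt "0 0 0 0 0 0 0"

```text
time: 18.95
tcp_pos: [0.6972, -0.0368, 0.0521]
eef_rot: [[-0.994, -0.111, 0.0], [-0.111, 0.994, 0.0], [-0.0, 0.0, -1.0]]
wrist_force: [-1.0, -0.1, -0.7]
opening: 0.0001
gripper_force: 0.0
```

```bash
python3 -c "
from h import *
o,s=look('x');notch(o,s,1.55)"
```

```text
t 18.95 tool jig [0.0551 0.0168 0.0521] head -164.5 F tool [ 1.  -0.   0.7] q [-0.07  0.74  1.54  0.    0.86 -1.75]
notch 205 dark 80.0 median 165.0 next 160.0
```

>>> arm_command --pt "0 0.0006 -0.0083 0 0 0 8.5" --pt "0 0.0006 -0.0083 0 0 0 8.5" --pt "0 0.0006 -0.0083 0 0 0 8.5" --pt "0 0.0006 -0.0083 0 0 0 8.5" --pt "0 0.0006 -0.0083 0 0 0 8.5" --pt "0 0.0006 -0.0083 0 0 0 8.5" --pt "0 0.0006 -0.0083 0 0 0 8.5" --pt "0 0.0006 -0.0083 0 0 0 8.5" --pt "0 0.0006 -0.0083 0 0 0 8.5" --pt "0 0.0006 -0.0083 0 0 0 8.5" --pt "0 0.0006 -0.0083 0 0 0 8.5" --pt "0 0.0006 -0.0083 0 0 0 8.5"

```text
time: 20.2
tcp_pos: [0.6341, -0.0993, 0.052]
eef_rot: [[0.104, 0.995, -0.001], [0.995, -0.104, 0.0], [0.0, -0.001, -1.0]]
wrist_force: [0.5, 0.4, 0.5]
opening: -0.0
gripper_force: 0.0
```

>>> arm_command --pt "0 0.0006 -0.0083 0 0 0 8.5" --pt "0 0.0006 -0.0083 0 0 0 8.5" --pt "0 0.0006 -0.0083 0 0 0 8.5" --pt "0 0.0006 -0.0083 0 0 0 8.5" --pt "0 0.0006 -0.0083 0 0 0 8.5" --pt "0 0.0006 -0.0083 0 0 0 8.5" --pt "0 0.0006 -0.0083 0 0 0 8.5" --pt "0 0.0006 -0.0083 0 0 0 8.5" --pt "0 0.0006 -0.0083 0 0 0 8.5" --pt "0 0.0006 -0.0083 0 0 0 8.5" --pt "0 0 0 0 0 0 0"

```text
time: 21.3
tcp_pos: [0.5835, -0.0421, 0.052]
eef_rot: [[1.0, -0.011, -0.001], [-0.011, -1.0, 0.0], [-0.001, -0.0, -1.0]]
wrist_force: [0.4, 0.1, 0.1]
opening: 0.0001
gripper_force: 0.0
```

Run:
```python
from h import *
o,s=look('x');notch(o,s,1.55)
b=cv2.resize(s['pixels'],(1024,768),interpolation=cv2.INTER_CUBIC)
cv2.imwrite('pics/w5.png',b[:600,100:900])
```

```text
t 21.3 tool jig [-0.0563 -0.0063  0.052 ] head 8.5 F tool [ 0.4 -0.1 -0.1] q [-0.09  0.62  1.81  0.    0.71  1.49]
notch 205 dark 82.0 median 156.0 next 149.0
```

View pics/w5.png

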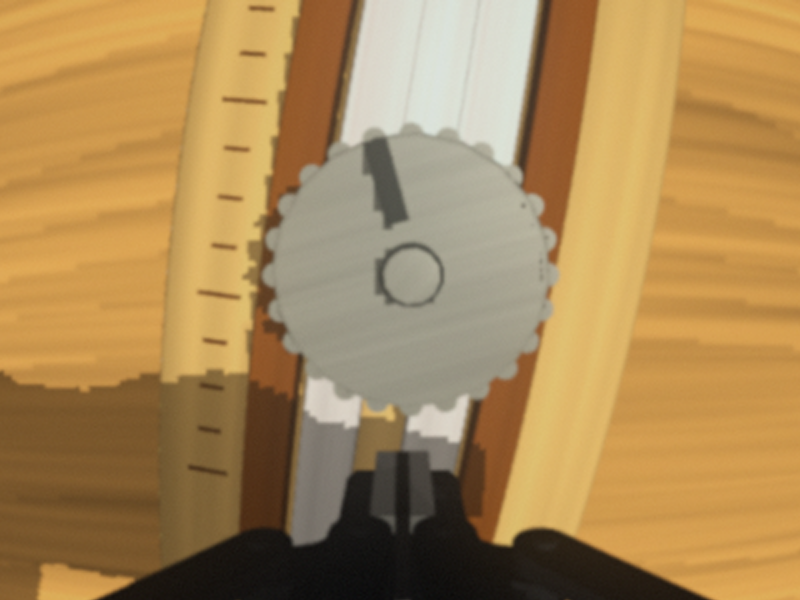

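The picture shows the notch at (385,180), past the stud (410,273), so the nut is at about 565°, with the fingertip clear at (402,455). Last stroke: about 155°.

>>> arm_command --pt "0 0.009 0.0022 -0.002 0 0 0" --pt "0 0.006 0 0 0 0 0" --pt "0 0.002 0 0 0 0 0" --pt "0 0 0 0 0 0 0" --pt "0 0.00044 0.00587 0 0 0 -8.5" --pt "0 0.00044 0.00587 0 0 0 -8.5" --pt "0 0.00044 0.00587 0 0 0 -8.5" --pt "0 0.00044 0.00587 0 0 0 -8.5" --pt "0 0.00044 0.00587 0 0 0 -8.5" --pt "0 0.00044 0.00587 0 0 0 -8.5" --pt "0 0.00044 0.00587 0 0 0 -8.5" --pt "0 0.00044 0.00587 0 0 0 -8.5"

```text
time: 22.55
tcp_pos: [0.6251, -0.0841, 0.0544]
eef_rot: [[0.376, 0.926, -0.002], [0.926, -0.376, -0.001], [-0.002, -0.002, -1.0]]
wrist_force: [-5.3, -5.2, 5.0]
opening: 0.0001
gripper_force: 3.5
```

>>> arm_command --pt "0 0.0006 0.0059 0 0 0 -8.5" --pt "0 0.0006 0.0059 0 0 0 -8.5" --pt "0 0.0006 0.0059 0 0 0 -8.5" --pt "0 0.0006 0.0059 0 0 0 -8.5" --pt "0 0.0006 0.0059 0 0 0 -8.5" --pt "0 0.0006 0.0059 0 0 0 -8.5" --pt "0 0.0006 0.0059 0 0 0 -8.5" --pt "0 0 0 0 0 0 0"

```text
time: 23.35
tcp_pos: [0.6675, -0.0775, 0.0552]
eef_rot: [[-0.603, 0.797, 0.004], [0.797, 0.603, -0.001], [-0.004, 0.002, -1.0]]
wrist_force: [4.0, -5.7, 1.9]
opening: 0.0
gripper_force: 3.3
```

```bash
python3 -c "
from h import *
o,s=look('x');notch(o,s,1.9)"
```

```text
t 23.35 tool jig [ 0.0322 -0.028   0.0552] head 136.2 F tool [-7.  -0.2 -1.9] q [-0.13  0.71  1.61 -0.    0.82 -0.78]
notch 330 dark 51.0 median 97.0 next 94.0
```

>>> arm_command --pt "0 0.001 0.0059 0 0 0 -8.5" --pt "0 0.0008 0.0059 0 0 0 -8.5" --pt "0 0.0006 0.0059 0 0 0 -8.5" --pt "0 0 0 0 0 0 0" --pt "0 -0.009 0 0 0 0 0" --pt "0 -0.008 0 0 0 0 0" --pt "0 0 0 -0.04 0 0 0" --pt "0 0 0 -0.04 0 0 0" --pt "0 0 0 0 0 0 0" --pt "0 0 0 0 0 0 0"

```text
time: 24.4
tcp_pos: [0.6915, -0.0701, 0.1353]
eef_rot: [[-0.886, 0.464, 0.002], [0.464, 0.886, -0.0], [-0.001, 0.001, -1.0]]
wrist_force: [-0.8, -0.6, -1.9]
opening: 0.0001
gripper_force: 0.0
```

```bash
python3 -c "
from h import *
o,s=look('x');notch(o,s,2)"
```

```text
t 24.4 tool jig [ 0.0546 -0.0169  0.1353] head 161.5 F tool [ 0.4 -0.9  1.9] q [-0.12  0.63  1.52  0.    0.99 -1.21]
notch 356 dark 82.0 median 120.0 next 91.0
```

>>> arm_command --pt "0 0.0006 -0.0083 0 0 0 8.5" --pt "0 0.0006 -0.0083 0 0 0 8.5" --pt "0 0.0006 -0.0083 0 0 0 8.5" --pt "0 0.0006 -0.0083 0 0 0 8.5" --pt "0 0.0006 -0.0083 0 0 0 8.5" --pt "0 0.0006 -0.0083 0 0 0 8.5" --pt "0 0.0006 -0.0083 0 0 0 8.5" --pt "0 0.0006 -0.0083 0 0 0 8.5" --pt "0 0.0006 -0.0083 0 0 0 8.5" --pt "0 0.0006 -0.0083 0 0 0 8.5"

```text
time: 25.45
tcp_pos: [0.6178, -0.0957, 0.1323]
eef_rot: [[0.39, 0.921, -0.004], [0.921, -0.39, 0.001], [-0.001, -0.004, -1.0]]
wrist_force: [1.0, 0.7, 0.3]
opening: 0.0002
gripper_force: 0.0
```

>>> arm_command --pt "0 0.0006 -0.0083 0 0 0 8.5" --pt "0 0.0006 -0.0083 0 0 0 8.5" --pt "0 0.0006 -0.0083 0 0 0 8.5" --pt "0 0.0006 -0.0083 0 0 0 8.5" --pt "0 0.0006 -0.0083 0 0 0 8.5" --pt "0 0.0006 -0.0083 0 0 0 8.5" --pt "0 0.0006 -0.0083 0 0 0 8.5" --pt "0 0.0006 -0.0083 0 0 0 8.5" --pt "0 0.0006 -0.0083 0 0 0 8.5" --pt "0 -0.04 0 0 0 0 0" --pt "0 -0.04 0 0 0 0 0" --pt "0 0 0 0 0 0 0"

```text
time: 26.65
tcp_pos: [0.499, -0.0218, 0.1317]
eef_rot: [[0.987, -0.157, -0.011], [-0.157, -0.988, 0.001], [-0.011, 0.001, -1.0]]
wrist_force: [0.0, -0.8, 0.7]
opening: 0.0001
gripper_force: 0.0
```

Run:
```python
from h import *
o,s=look('x');notch(o,s,2)
b=cv2.resize(s['pixels'],(1024,768),interpolation=cv2.INTER_CUBIC)
cv2.imwrite('pics/w6.png',b[:600,100:900])
p=np.load('jig.npy');print(wproj(s,o,J2W(p,[[-.125,0,.061],[-.125,.024,.061],[-.125,-.024,.061],[-.113,0,.061]]))*2-[100,0])
```

```text
t 26.65 tool jig [-0.143   0.0005  0.1317] head 0.0 F tool [ 0.2  0.8 -0.7] q [-0.07  0.4   1.97  0.    0.79  1.66]
notch 356 dark 74.0 median 158.0 next 144.0
[[403.4842869  352.35301857]
 [338.34139755 352.48099201]
 [468.55482769 352.42706539]
 [403.50903084 320.26702205]]
```

View pics/w6.png

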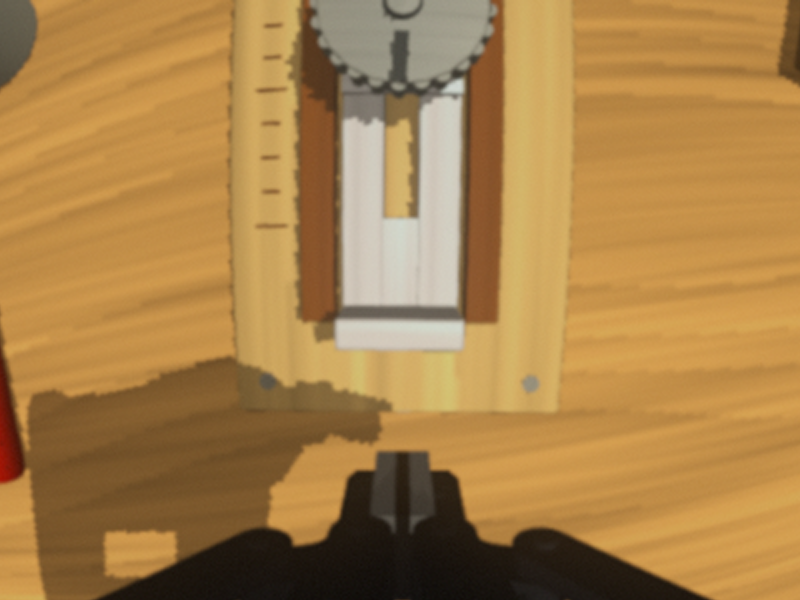

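The heel's back edge is at row 350 (columns 335–464), as predicted. The bar is still in place and the nut reads about 716°. Next I go down behind the heel.

>>> arm_command --pt "0 -0.01 0 0 0 0 0" --pt "0 0 0 0.03 0 0 0" --pt "0 0 0 0.03 0 0 0" --pt "0 0 0 0.03 0 0 0" --pt "0 0 0 0 0 0 0" --pt "0 0 0 0 0 0 0"

```text
time: 27.3
tcp_pos: [0.4965, -0.0211, 0.044]
eef_rot: [[0.988, -0.158, -0.002], [-0.158, -0.988, 0.0], [-0.002, 0.0, -1.0]]
wrist_force: [0.1, 0.7, 0.5]
opening: -0.0002
gripper_force: 0.0
```

>>> arm_command --pt "0 0.008 0 0 0 0 0" --pt "0 0.006 0 0 0 0 0" --pt "0 0.006 0 0 0 0 0" --pt "0 0.006 0 0 0 0 0" --pt "0 0 0 0 0 0 0"

```text
time: 27.8
tcp_pos: [0.5239, -0.0253, 0.0449]
eef_rot: [[0.988, -0.157, 0.003], [-0.157, -0.988, -0.0], [0.003, -0.0, -1.0]]
wrist_force: [0.4, 0.8, -0.6]
opening: -0.0001
gripper_force: 0.0
```

```bash
python3 -c "
from h import *
o,s=look('x');notch(o,s,2)"
```

```text
t 27.8 tool jig [-0.1178  0.0008  0.0449] head 0.0 F tool [ 0.3 -0.8  0.6] q [-0.07  0.57  1.95 -0.    0.62  1.66]
notch 356 dark 74.0 median 255.0 next 148.0
```

>>> arm_command --pt "0 0.006 0 0 0 0 0" --pt "0 0.006 0 0 0 0 0" --pt "0 0.006 0 0 0 0 0" --pt "0 0.006 0 0 0 0 0" --pt "0 0.006 0 0 0 0 0" --pt "0 0.005 0 0 0 0 0" --pt "0 0.004 0 0 0 0 0" --pt "0 0.002 0 0 0 0 0" --pt "0 0 0 0 0 0 0" --pt "0 0 0 0 0 0 0"

```text
time: 28.85
tcp_pos: [0.5633, -0.0314, 0.0444]
eef_rot: [[0.988, -0.157, 0.001], [-0.157, -0.988, 0.0], [0.001, -0.0, -1.0]]
wrist_force: [-0.7, 0.5, -1.4]
opening: 0.0003
gripper_force: 0.2
```

Run:
```python
from h import *
o,s=look('x');notch(o,s,2)
b=cv2.resize(s['pixels'],(1024,768),interpolation=cv2.INTER_CUBIC)
cv2.imwrite('pics/w7.png',b[:600,100:900])
```

```text
t 28.85 tool jig [-0.078   0.001   0.0444] head 0.0 F tool [-0.7 -0.4  1.4] q [-0.08  0.61  1.86  0.    0.67  1.65]
notch 355 dark 78.0 median 155.0 next 152.0
```

View pics/w7.png

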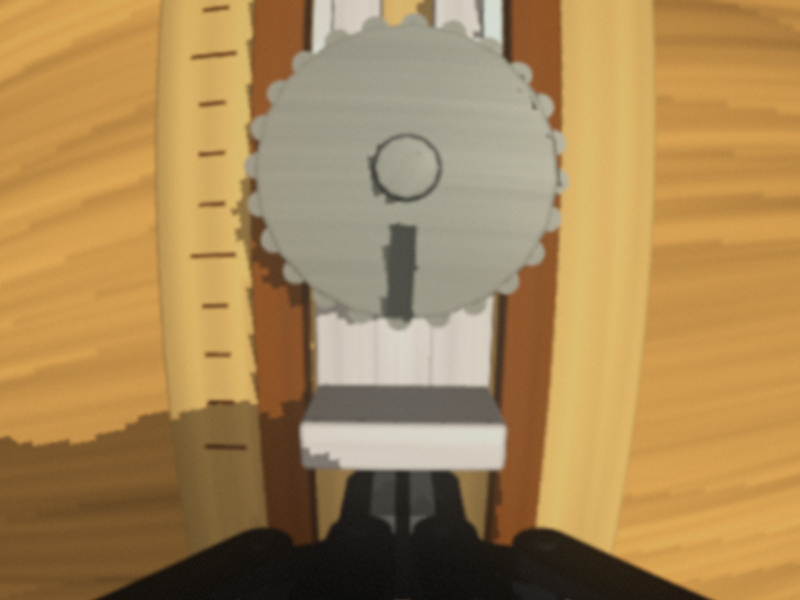

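The heel (back edge at row 468) is being pushed ahead of the tip, and the notch is still at two turns. Now I push until the nose meets the end block.

>>> arm_command --pt "0 0.001 0 0 0 0 0" --pt "0 0.001 0 0 0 0 0" --pt "0 0.001 0 0 0 0 0" --pt "0 0 0 0 0 0 0"

```text
time: 29.3
tcp_pos: [0.5657, -0.0319, 0.0444]
eef_rot: [[0.988, -0.157, -0.0], [-0.157, -0.988, 0.0], [-0.0, -0.0, -1.0]]
wrist_force: [-2.8, 1.8, 1.3]
opening: 0.0001
gripper_force: 1.5
```

>>> arm_command --pt "0 0.001 0 0 0 0 0" --pt "0 0.001 0 0 0 0 0" --pt "0 0 0 0 0 0 0" --pt "0 0 0 0 0 0 0"

```text
time: 29.7
tcp_pos: [0.5657, -0.0321, 0.0441]
eef_rot: [[0.988, -0.157, -0.004], [-0.157, -0.988, 0.0], [-0.004, 0.0, -1.0]]
wrist_force: [-8.4, 1.3, 6.3]
opening: 0.0002
gripper_force: 4.1
```

>>> arm_command --pt "0 0.001 0 0 0 0 0" --pt "0 0.001 0 0 0 0 0" --pt "0 0 0 0 0 0 0" --pt "0 0 0 0 0 0 0"

```text
time: 30.1
tcp_pos: [0.5657, -0.0322, 0.0438]
eef_rot: [[0.988, -0.157, -0.008], [-0.157, -0.988, 0.001], [-0.008, 0.0, -1.0]]
wrist_force: [-13.7, 2.4, 10.1]
opening: -0.0003
gripper_force: 6.8
```

>>> arm_command --pt "0 -0.01 0 0 0 0 0" --pt "0 -0.02 0 0 0 0 0" --pt "0 -0.02 0 0 0 0 0" --pt "0 0 0 -0.04 0 0 0" --pt "0 0 0 -0.04 0 0 0" --pt "0 0 0 0 0 0 0" --pt "0 0 0 0 0 0 0" --pt "0 0 0 0 0 0 0"

```text
time: 30.9
tcp_pos: [0.5199, -0.0248, 0.1236]
eef_rot: [[0.988, -0.157, -0.0], [-0.157, -0.988, -0.0], [-0.0, 0.0, -1.0]]
wrist_force: [-0.1, 0.6, 0.3]
opening: -0.0002
gripper_force: 0.0
```

Run:
```python
from h import *
o,s=look('x');notch(o,s,2)
# bar check: heel back-top edge row along the jig's centreline
p=np.load('jig.npy');g=cv2.cvtColor(s['pixels'],cv2.COLOR_BGR2GRAY).astype(np.float32)
xs=np.arange(-.085,-.035,.001)
v=[np.mean([cv2.getRectSubPix(g,(1,1),tuple(map(float,q)))[0,0] for q in wproj(s,o,J2W(p,[[x,y,.061] for y in(-.02,-.015,.015,.02)]))]) for x in xs]
print([(round(x*1000),int(a)) for x,a in zip(xs,v)][::2])
```

```text
t 30.9 tool jig [-0.1219  0.0007  0.1236] head 0.0 F tool [-0.2 -0.6 -0.3] q [-0.07  0.43  1.93 -0.    0.78  1.66]
notch 356 dark 78.0 median 155.0 next 146.0
[(-85, 167), (-83, 167), (-81, 168), (-79, 168), (-77, 168), (-75, 168), (-73, 168), (-71, 168), (-69, 168), (-67, 146), (-65, 134), (-63, 198), (-61, 210), (-59, 211), (-57, 212), (-55, 213), (-53, 182), (-51, 187), (-49, 189), (-47, 189), (-45, 190), (-43, 190), (-41, 191), (-39, 185), (-37, 154)]
```

The heel's back edge is now at −64 to −65 mm, so the bar has travelled about 60 mm. The nut reads 716°.

```bash
python3 -c "
from station import *
print(hand_in())"
```

```text
the job is handed in; nothing more can be done
None
```

The job is handed in at about 31 s of the 72 s: by camera the nut is about 716° loose (two turns) and the bar about 60 mm along, stopped against the end block. The arm is clear of everything; no verdict was returned.

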